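Seat the reel-centring cone and check that it rocks free

ROBOT

A 7-joint arm with a two-finger parallel gripper is mounted at the origin on the work surface. World frame = base frame: x ahead of the robot, y to its left, z up, the work surface at z = 0. Lengths are in m, angles in degrees, forces in N, time in s.
With the tool pointing down it reaches from about 0.425 to 0.875 m from the base axis. Payload 4.7 kg.
Tool frame: the origin (TCP) lies at the very end of the fingers, on their centre line; the grasp point (between the pads) lies behind it (env.pinch_z is the z of the grasp point in the tool frame, in m); z points along the fingers, y is the direction in which the jaws open and shut (so a half turn about z gives the same grasp; the last joint's range is limited). The gripper opens to 87 mm and grips with 3 to 60 N. Pads are 19 mm wide; open, the fingers measure 117 mm over their backs; the gripper's body (75 mm by 190 mm) begins 51 mm behind the grasp point.
Start: joints at [-70.697, 18.392, -4.016, 83.108, 1.295, 78.541, -3.26], TCP at [0.206, 0.616, 0.223] pointing down, gripper open.
Joint ranges: [-163.93, 163.93], [-17.29, 119.83], [-79.2, 71.16], [3.27, 140.29], [-89.18, 269.18], [5.43, 117.66], [-154.24, 154.24]. Speed limits (degrees/s): [147.25, 147.25, 180, 180, 180, 180, 180].

INTERFACE

Orientations are given as [roll, pitch, yaw] about the fixed x, y, z axes, in that order (R = Rz(yaw) Ry(pitch) Rx(roll)).
In Python, from cell import readout, read_camera, env gives the robot as it stands. The module is installed in compiled form; this text tells all that it offers.
- The arm moves only by the tool servo_tool, never from a script. Its argument "plan" is a list that holds one entry, the list of rows, each a list of 5 numbers: the finger opening in m, from 0 to 0.087, then the shift along the tool's x, y, z in m, then the turn about the tool's z in rad. In form: [[[jaw, x, y, z, yaw], ...]]. A call has 1 to 12 rows; each row is the pose to reach, as a shift and turn from the pose measured when the call began, along the tool's axes at that moment; what a row does not reach only later rows make up. A row lasts 1/12 s, in which the tool goes at most 41.7 mm and 7.16 degrees, less where a joint would pass 70% of its speed; a pose out of reach is approached as far as the arm can. A call with a gripper value outside its range is refused whole. The fingers move at their own pace and stop on an object; "force" is the grip in N (left out, the last holds). Time passes only in rows, so rows that repeat a pose let the fingers close. It gives the time, the measured TCP pose, the force and the opening at its end, in the units of the state.
- readout.get_obs(): the state, without advancing time (a new reading comes with each control period).
- read_camera(name): name is "side" or "top"; returns a dict with "image" (400x640x3 uint8, red, green, blue), "range_z" (400x640 float32, m along the optical axis (not along the pixel's ray), 0 where there is no reading), "mtx" (3x3 intrinsics, pixels), "D" ([k1, k2, p1, p2, k3] as OpenCV has them; the pictures are not rectified), "camera_from_world" (4x4, takes a point from world to camera coordinates). Camera axes: x right, y up, looking along -z (the intrinsics and any distortion apply to the point x, -y, -z); pixel columns grow to the right and rows downward; lengths in m; the calibration is good to about 2 mm. A picture is of the moment at which its call begins.
- env.sign_off(): hands the job in, once; it reports no verdict.
The state is a dict: "time_s": time; "qpos": joint angles; "joint_velocities": joint speeds; "effort": joint torques, N m; "tool_pos": TCP position; "tool_rot": TCP orientation; "force": force on the tool from outside, world axes, zero at the start; "wrist_torque": the same for the moment, N m; "grip_width": finger opening in m.
Only numpy, scipy, OpenCV 4.12 (cv2) and the standard library are available. Lean on these libraries where they do the work, as an engineer would, in place of code of your own. Each camera call takes 0.05 s, during which the arm holds its last target. There are 200 camera calls.

TASK

Put the larger of the two aluminium centring cones, small end down, into the cup that matches it (the wider of the two steel cups) and lower it gently until it sits fully home. Then check that it is not wedged: ease it up a little and lean it over by about ten degrees while it is still inside the cup, set it back upright and fully home, and let go. Never drop it, and leave the smaller cone where it stands.

Things in the scene. Friction and masses are not known exactly. Their poses are not given: they have to be found in the camera images.
- cone_stem (a point): Larger loose pale aluminium cone (0.16 to 0.3 kg), upright on its small end. Taper 32 mm tall, 32 mm across below, 66 mm at its flat top face; from that rises a round stem to hold, 24 mm across, 50 mm tall. The point is the stem's middle: 25 mm above the top face, 57 mm above the underside. z points up its axis; yaw does not matter.
- cup_mouth (a point): Wider steel cup, fixed (foot 100 mm across): tapered bore 68 mm across at the rim, 34 mm at its flat floor, 32 mm deep; rim 40 mm above the bench. The point is the mouth's centre at rim level. Cone home: its top face is flush with the rim, cone_stem 25 mm straight above this point. Raised 12 mm from home the cone has room to lean 10 degrees about its underside's centre.
- small_cone_stem (a point): Bystander: the smaller aluminium cone, standing upright: taper 19 mm tall, 24 mm to 44 mm across, stem 16 mm across and 42 mm tall. The point is the middle of its stem, 40 mm above its underside. Leave it alone.
- small_cup_mouth (a point): Bystander: the narrower steel cup, fixed (foot 72 mm across), bore 46 mm across at the rim, which is 27 mm above the bench; too small for the larger cone. The point is the centre of its mouth.
Mind the look-alikes: they are no part of the job. What is shaped like the part that bears cone_stem but black is not meant. What is shaped like the part that bears cup_mouth but green is not meant.

How it is judged (in metres and radians):
On the way, in this order (a step that is already met when the one before it is completed fails the run):
1. the larger cone sits home in the wider cup, upright (horizontal distance between cone_stem and cup_mouth below 0.01 m and z of cone_stem in the frame of cup_mouth below 0.031 m and angle between cone_stem's own z axis and vertical below 0.087 rad), for 0.2 s.
2. the cone is leaned over by more than 6 degrees while still inside the cup (raised less than 25 mm) (angle between cone_stem's own z axis and vertical above 0.105 rad and horizontal distance between cone_stem and cup_mouth below 0.04 m and z of cone_stem in the frame of cup_mouth below 0.05 m), for 0.05 s.
At the end, for the whole second after the job is handed in: The larger cone sits in the wider cup within 10 mm of its axis and 6 mm of full depth, within 5 degrees of upright, released and at rest (all of step 1 and linear speed of cone below 0.02 m/s); the robot touches nothing.
It fails at once if the cone is dropped into the cup (faster than 0.5 m/s at the cup) (linear speed of cone above 0.5 m/s and horizontal distance between cone_stem and cup_mouth below 0.03 m and z of cone_stem in the frame of cup_mouth below 0.07 m).
It fails at once if the smaller cone is moved by more than 30 mm (distance of small_cone_stem from where it was at the start of the episode above 0.03 m).
It also fails if it takes over 42 s, if anything falls off the work surface, if the arm or the gripper's body presses on something with over 40 N, if the wrist force passes 120 N, or if a joint passes its speed limit or range.

## Working session

There is one attempt and no reset: what is moved stays moved. The work goes in short steps, Python scripts to look and compute and a tool call to move; the robot and the scene stay as the last step left them, time stands still between calls to the robot, and variables do not carry over. Pictures are saved under pics/ and viewed, about 8 in all and at most 12, crops included, and the job is handed in when it is done.

Besides the shell and the picture viewer there is one more tool, called after "Call:" as a command line: name --argument value ..., lists and objects as JSON in quotes. servo_tool: Moves the arm, as the interface text tells. Its arguments: {"type":"object","properties":{"plan":{"type":"array"},"force":{"type":"number"}},"required":["plan"]}

```bash
mkdir -p pics; cat > h.py <<'E'
import numpy as np, cv2
from cell import readout, read_camera, env
def rays(c,uv):
    return cv2.undistortPoints(np.float32(uv).reshape(-1,1,2),c["mtx"],np.float32(c["D"])).reshape(-1,2)
def world(c,uv,rng=None):
    uv=np.float32(uv).reshape(-1,2); n=rays(c,uv)
    if rng is None: rng=np.array([c["range_z"][int(round(v)),int(round(u))] for u,v in uv])
    p=np.c_[n[:,0]*rng,-n[:,1]*rng,-rng,np.ones(len(n))]
    return (np.linalg.inv(c["camera_from_world"])@p.T).T[:,:3]
def cloud(c):
    v,u=np.nonzero(c["range_z"]>0)
    return u,v,world(c,np.c_[u,v],c["range_z"][v,u])
def save(n,im): cv2.imwrite("pics/"+n,im[:,:,::-1])
E
python3 - <<'E'
from h import *
o=readout.get_obs(); print(o, env.pinch_z)
a=read_camera("top");b=read_camera("side")
save("a.png",a["image"]);save("b.png",b["image"])
for n,c in(("top",a),("side",b)):
    print(n,np.linalg.inv(c["camera_from_world"]).round(3).tolist())
    u,v,P=cloud(c); m=(P[:,2]>.012)&(P[:,2]<.13)&(np.hypot(P[:,0],P[:,1])>.3)
    M=np.zeros((400,640),np.uint8);M[v[m],u[m]]=1
    k,L,s,ce=cv2.connectedComponentsWithStats(M)
    Z=np.zeros((400,640,3));Z[v,u]=P
    for i in range(1,k):
        if s[i,4]<60: continue
        q=Z[L==i]; print(s[i],q.min(0).round(3),q.max(0).round(3),q[q[:,2]>q[:,2].max()-.004].mean(0).round(3),c["image"][L==i].mean(0).round())
E
```

```text
{'time_s': 0.0, 'qpos': array([-70.69570613,  18.43949964,  -4.01432831,  83.17606499,
         1.29482493,  78.54124437,  -3.25889218]), 'joint_velocities': array([ 0.02249269,  0.02556799,  0.04215515, -0.06127887, -0.03303164,
        0.05318574,  0.00952363]), 'effort': array([ 6.22322859e-04, -4.91285205e+01, -4.03271439e-01, -3.12521839e+01,
       -6.38020132e-02,  4.38769755e-02,  1.85271902e-04]), 'tool_pos': array([0.20608998, 0.61586528, 0.22144618]), 'tool_rot': array([-1.79888422e+02,  6.05106526e-03,  1.61505419e+02]), 'force': array([ 0.25203036, -0.65643187,  0.59957288]), 'wrist_torque': array([-0.02260319, -0.01114545,  0.00142672]), 'grip_width': 0.08699998149002472} -0.0187
top [[-0.019, 0.995, -0.097, 0.392], [-1.0, -0.02, -0.007, -0.047], [-0.009, 0.097, 0.995, 0.998], [0.0, 0.0, 0.0, 1.0]]
[ 205   31   97   69 2017] [ 0.711 -0.025  0.012] [0.865 0.189 0.049] [0.791 0.078 0.047] [ 49.  79. 128.]
[217  47   9  14  68] [0.809 0.15  0.012] [0.838 0.169 0.023] [0.822 0.158 0.02 ] [165.  50.  65.]
[ 333   46   42   39 1301] [ 0.727 -0.182  0.055] [ 0.814 -0.093  0.06
[... 2085 characters left out ...]
23 -0.181  0.012] [ 0.812 -0.09   0.064] [ 0.766 -0.132  0.061] [96. 93. 94.]
[274 188  26  29 478] [ 0.544 -0.091  0.012] [ 0.61  -0.026  0.084] [ 0.578 -0.06   0.082] [18. 19. 19.]
[360 191  26  29 484] [ 0.332 -0.129  0.013] [ 0.395 -0.066  0.085] [ 0.362 -0.098  0.082] [18. 20. 20.]
[ 135  195   96   84 2788] [ 0.709 -0.023  0.012] [0.863 0.192 0.049] [0.774 0.094 0.046] [ 47.  63. 109.]
[317 194  26  29 488] [ 0.435 -0.096  0.013] [ 0.499 -0.031  0.084] [ 0.466 -0.064  0.082] [180. 182. 175.]
[281 241  18  22 264] [0.511 0.06  0.014] [0.553 0.102 0.064] [0.531 0.082 0.061] [181. 182. 175.]
[256 314  28  26 383] [0.495 0.24  0.012] [0.55  0.297 0.03 ] [0.522 0.271 0.028] [161. 154. 159.]
```

View pics/a.png

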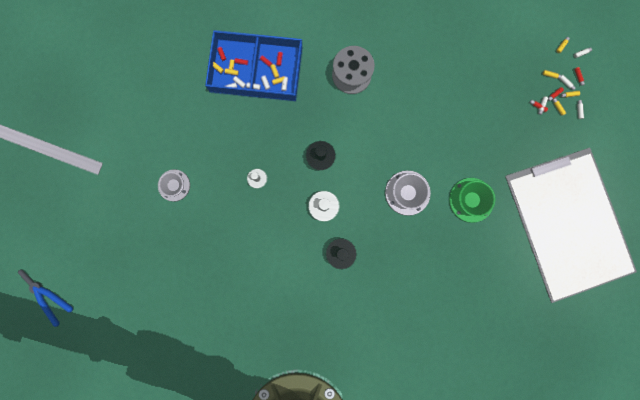

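View pics/b.png

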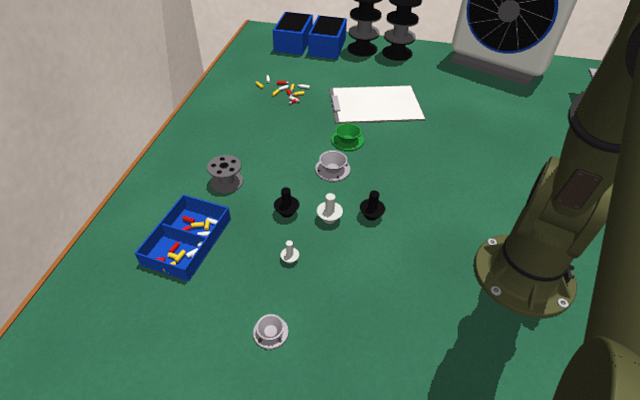

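Candidates in the top image are the pale large cone at (324,206), black look-alikes at (321,155) and (341,253), and the small pale cone at (257,179). The cups are wide steel at (408,193), green at (472,200) and small steel at (173,185). The pale cone at (324,206) is 82 mm tall and the steel cup at (408,193) has its rim at about 42 mm, so these two fit the description. I'll confirm with one crop and refine the positions.

```bash
cat > m.py <<'E'
from h import *
def circ(p):
    A=np.c_[2*p[:,:2],np.ones(len(p))]; s=np.linalg.lstsq(A,(p[:,:2]**2).sum(1),rcond=None)[0]
    return s[:2],np.sqrt(s[2]+s[:2]@s[:2])
E
python3 - <<'E'
from m import *
for n in("top","side"):
    c=read_camera(n);u,v,P=cloud(c)
    near=lambda x,y,r:np.hypot(P[:,0]-x,P[:,1]-y)<r
    q=P[near(.468,-.065,.03)&(P[:,2]>.074)]; print(n,"stem",q.mean(0).round(4),np.ptp(q,0).round(3),len(q))
    q=P[near(.468,-.065,.05)&(P[:,2]>.026)&(P[:,2]<.04)]; print(" face",((q.max(0)+q.min(0))/2).round(4),np.ptp(q,0).round(3))
    q=P[near(.496,-.253,.06)&(P[:,2]>.036)]; print(" rim",circ(q),q.mean(0).round(4),((q.max(0)+q.min(0))/2).round(4),np.ptp(q,0).round(3),len(q))
    if n=="top": save("c.png",cv2.resize(c["image"][120:290,230:500],None,fx=2.9,fy=2.9,interpolation=cv2.INTER_CUBIC))
E
```

```text
top stem [ 0.4682 -0.0658  0.0819] [0.023 0.022 0.012] 105
 face [ 0.4691 -0.0666  0.0329] [0.063 0.063 0.012]
 rim (array([ 0.49633748, -0.25369433]), np.float64(0.03608781180332275)) [ 0.4986 -0.2562  0.0392] [ 0.4969 -0.2544  0.0406] [0.076 0.078 0.009] 311
side stem [ 0.4663 -0.0619  0.0799] [0.023 0.022 0.009] 73
 face [ 0.4669 -0.0647  0.033 ] [0.064 0.063 0.013]
 rim (array([ 0.49372936, -0.25119528]), np.float64(0.03649615315996881)) [ 0.4955 -0.2543  0.0384] [ 0.4944 -0.2506  0.0389] [0.077 0.081 0.006] 115
```

View pics/c.png

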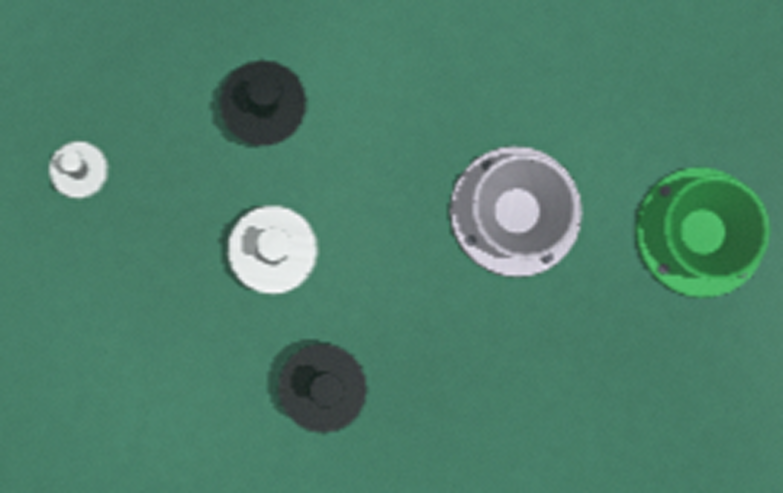

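The crop confirms it: the pale larger cone at crop (272,248), between the two black ones, and the bare-steel wide cup at crop (517,211), next to the green one. The cone is at about (0.4675, -0.065) and the cup at about (0.495, -0.2525). I'm moving now.

Call:
servo_tool --plan '[[[0.087,-0.347,-0.27,0,-0.323],[0.087,-0.347,-0.27,0,-0.323],[0.087,-0.347,-0.27,0,-0.323],[0.087,-0.347,-0.27,0,-0.323],[0.087,-0.347,-0.27,0,-0.323],[0.087,-0.347,-0.27,0,-0.323],[0.087,-0.347,-0.27,0,-0.323],[0.087,-0.347,-0.27,0,-0.323],[0.087,-0.347,-0.27,0,-0.323],[0.087,-0.347,-0.27,0,-0.323],[0.087,-0.347,-0.27,0,-0.323],[0.087,-0.347,-0.27,0,-0.323]]]' --force 20

```text
time_s: 1.2
tool_pos: [0.4533, 0.2433, 0.2224]
tool_rot: [-179.8, 0.1, 179.4]
force: [-0.2, -0.5, -0.2]
grip_width: 0.0866
```

Call:
servo_tool --plan '[[[0.087,-0.014,-0.308,0.03,0],[0.087,-0.014,-0.308,0.03,0],[0.087,-0.014,-0.308,0.03,0],[0.087,-0.014,-0.308,0.03,0],[0.087,-0.014,-0.308,0.03,0],[0.087,-0.014,-0.308,0.03,0],[0.087,-0.014,-0.308,0.03,0],[0.087,-0.014,-0.308,0.03,0],[0.087,-0.014,-0.308,0.03,0],[0.087,-0.014,-0.308,0.03,0],[0.087,-0.014,-0.308,0.03,0]]]'

```text
time_s: 2.12
tool_pos: [0.4642, -0.0636, 0.1934]
tool_rot: [-179.9, 0.1, 179.5]
force: [-0.8, -0.3, -0.6]
grip_width: 0.0875
```

Call:
servo_tool --plan '[[[0.087,-0.003,-0.001,0.035,0],[0.087,-0.003,-0.001,0.07,0],[0.087,-0.003,-0.001,0.1,0],[0.087,-0.003,-0.001,0.125,0],[0.087,-0.003,-0.001,0.14,0],[0.087,-0.003,-0.001,0.151,0],[0.087,-0.003,-0.001,0.151,0],[0.087,-0.003,-0.001,0.151,0]]]'

```text
time_s: 2.78
tool_pos: [0.4675, -0.064, 0.0425]
tool_rot: [-179.8, 0.0, 179.6]
force: [0.2, -0.7, -0.1]
grip_width: 0.0868
```

```bash
python3 - <<'E'
from h import *
o=readout.get_obs();print(o["tool_pos"],o["force"])
b=read_camera("side")
save("d.png",cv2.resize(b["image"][130:290,230:430],None,fx=3.5,fy=3.5,interpolation=cv2.INTER_CUBIC))
E
```

```text
[ 0.46751709 -0.06400325  0.04246752] [ 0.15098734 -0.6601     -0.09046601]
```

View pics/d.png

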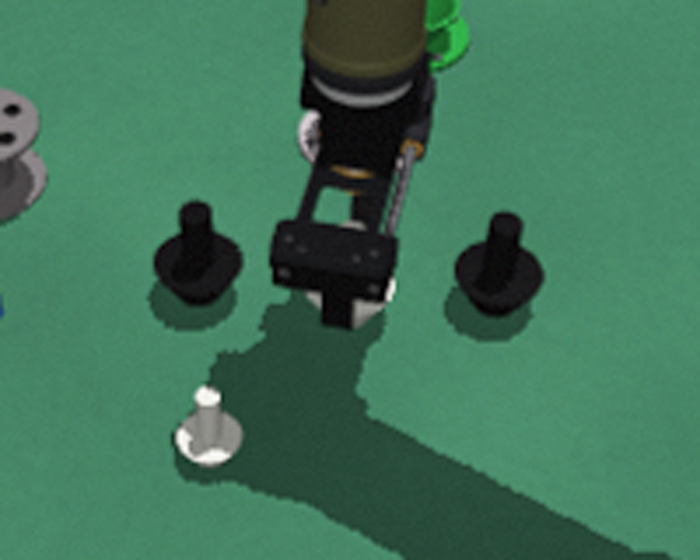

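The picture shows the fingers straddling the pale stem at crop (352,260), clear of both black cones. I'm closing the gripper.

Call:
servo_tool --plan '[[[0.02,0,0,0,0],[0.02,0,0,0,0],[0.02,0,0,0,0],[0.02,0,0,0,0],[0.02,0,0,0,0],[0.02,0,0,0,0],[0.02,0,0,0,0],[0.02,0,0,0,0]]]' --force 20

```text
time_s: 3.5
tool_pos: [0.4682, -0.0643, 0.0432]
tool_rot: [-179.9, 0.1, 179.6]
force: [-1.1, 0.5, -0.4]
grip_width: 0.0417
```

Call:
servo_tool --plan '[[[0.015,0,0,0,0],[0.015,0,0,0,0],[0.015,0,0,0,0],[0.015,0,0,0,0],[0.015,0,0,0,0],[0.015,0,0,0,0]]]'

```text
time_s: 4.0
tool_pos: [0.4682, -0.0644, 0.0431]
tool_rot: [-179.9, 0.1, 179.6]
force: [-0.4, -0.7, -0.9]
grip_width: 0.0224
```

Call:
servo_tool --plan '[[[0.015,0,0,0,0],[0.015,0,0,0,0],[0.015,0,0,0,0],[0.015,0,0,-0.005,0],[0.015,0,0,-0.015,0],[0.015,0,0,-0.03,0],[0.015,0,0,-0.05,0],[0.015,0,0,-0.07,0],[0.015,0,0,-0.08,0],[0.015,0,0,-0.08,0]]]'

```text
time_s: 4.83
tool_pos: [0.4699, -0.0642, 0.1259]
tool_rot: [-179.9, 0.4, 179.6]
force: [-0.4, -0.1, -2.2]
grip_width: 0.0225
```

```bash
python3 - <<'E'
from h import *
o=readout.get_obs();print(o["tool_pos"],o["force"],o["wrist_torque"],o["grip_width"])
b=read_camera("side")
save("e.png",cv2.resize(b["image"][100:290,230:430],None,fx=3,fy=3,interpolation=cv2.INTER_CUBIC))
E
```

```text
[ 0.46994043 -0.06422696  0.12593671] [-0.38790967 -0.07082638 -2.23025751] [ 0.04106057 -0.02452221  0.00076002] 0.02251976447156532
```

View pics/e.png

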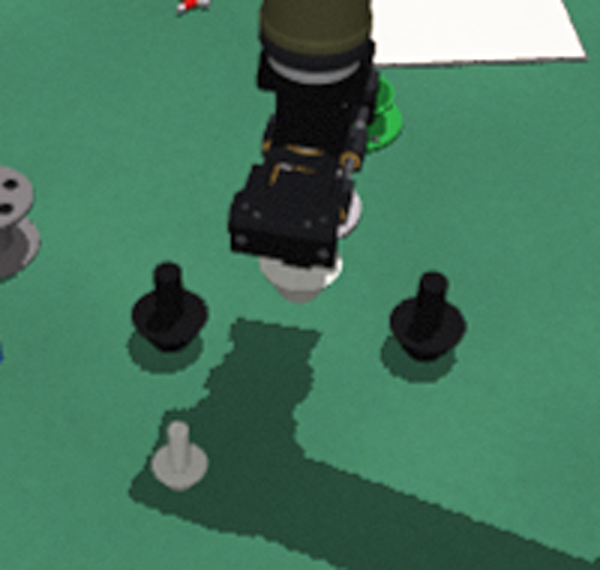

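The cone hangs upright in the gripper at crop (300,275), with about 2 N of extra load (0.2 kg) on the wrist. I'm carrying it over the cup.

Call:
servo_tool --plan '[[[0.015,-0.003,-0.015,0,0],[0.015,-0.006,-0.04,0,0],[0.015,-0.009,-0.065,0,0],[0.015,-0.013,-0.09,0,0],[0.015,-0.017,-0.115,0,0],[0.015,-0.02,-0.14,0,0],[0.015,-0.023,-0.16,0,0],[0.015,-0.025,-0.175,0,0],[0.015,-0.027,-0.185,0,0],[0.015,-0.027,-0.188,0,0],[0.015,-0.027,-0.188,0,0],[0.015,-0.027,-0.188,0,0]]]'

```text
time_s: 5.88
tool_pos: [0.4941, -0.2511, 0.1241]
tool_rot: [-180.0, 0.2, 179.6]
force: [0.1, 1.2, -2.3]
grip_width: 0.0228
```

```bash
python3 - <<'E'
from m import *
o=readout.get_obs();print(o["tool_pos"],o["force"],o["wrist_torque"],o["grip_width"])
b=read_camera("side")
save("f.png",cv2.resize(b["image"][80:220,260:420],None,fx=4,fy=4,interpolation=cv2.INTER_CUBIC))
u,v,P=cloud(b); q=P[(np.hypot(P[:,0]-.495,P[:,1]+.2525)<.07)&(P[:,2]>.08)&(P[:,2]<.14)]
print(q.min(0),q.max(0))
E
```

```text
[ 0.49412743 -0.25105677  0.12406908] [ 0.13885601  1.22315352 -2.27672685] [ 0.03569008  0.00121445 -0.00360993] 0.022775217399397515
[ 0.46094579 -0.27031779  0.08202553] [ 0.52454856 -0.21696976  0.13887607]
```

View pics/f.png

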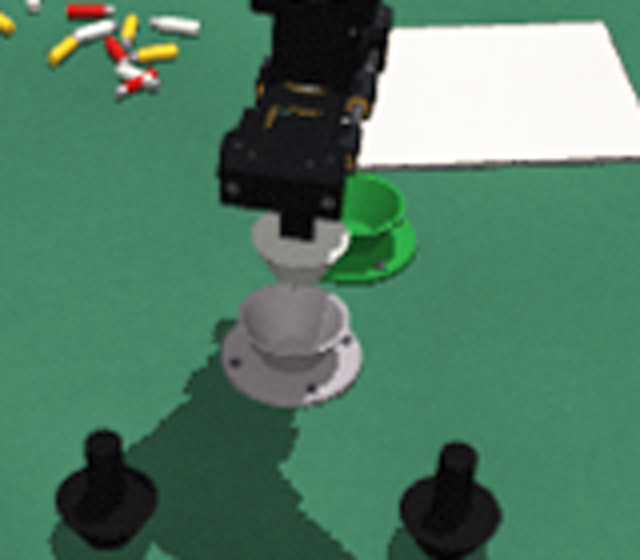

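The cone is upright above the steel cup, cone at crop (300,240) and cup mouth at (295,320), and offset by about 1.5 mm. I'm lowering it.

Call:
servo_tool --plan '[[[0.015,-0.001,-0.001,0.01,0],[0.015,-0.001,-0.001,0.02,0],[0.015,-0.001,-0.001,0.03,0],[0.015,-0.001,-0.001,0.038,0],[0.015,-0.001,-0.001,0.045,0],[0.015,-0.001,-0.001,0.05,0],[0.015,-0.001,-0.001,0.055,0],[0.015,-0.001,-0.001,0.059,0],[0.015,-0.001,-0.001,0.062,0],[0.015,-0.001,-0.001,0.062,0]]]'

```text
time_s: 6.77
tool_pos: [0.4953, -0.2517, 0.0617]
tool_rot: [-180.0, 0.2, 179.6]
force: [-0.9, 0.4, -3.0]
grip_width: 0.0224
```

Call:
servo_tool --plan '[[[0.015,0,0,0.0015,0],[0.015,0,0,0.003,0],[0.015,0,0,0.0045,0],[0.015,0,0,0.006,0],[0.015,0,0,0.0075,0],[0.015,0,0,0.009,0],[0.015,0,0,0.009,0]]]'

```text
time_s: 7.35
tool_pos: [0.4953, -0.2518, 0.0525]
tool_rot: [-180.0, 0.2, 179.6]
force: [0.4, 0.3, -2.7]
grip_width: 0.0223
```

Call:
servo_tool --plan '[[[0.015,0,0,0.001,0],[0.015,0,0,0.002,0],[0.015,0,0,0.003,0],[0.015,0,0,0.003,0],[0.015,0,0,0.003,0]]]'

```text
time_s: 7.77
tool_pos: [0.4958, -0.2524, 0.051]
tool_rot: [-180.0, 0.3, 179.6]
force: [-2.6, -0.4, 7.9]
grip_width: 0.0227
```

Home contact: TCP z is 0.051 as predicted, with about 10 N of unloading. Next I lift 12 mm with a lighter grip, then lean it by pushing along tool x against the rim, so the stem pivots between the pads.

Call:
servo_tool --plan '[[[0.015,0,0,0,0],[0.015,0,0,0,0],[0.015,0,0,-0.003,0],[0.015,0,0,-0.006,0],[0.015,0,0,-0.009,0],[0.015,0,0,-0.012,0],[0.015,0,0,-0.012,0]]]' --force 10

```text
time_s: 8.35
tool_pos: [0.4963, -0.2526, 0.0638]
tool_rot: [-179.9, 0.3, 179.6]
force: [0.8, -0.3, -2.3]
grip_width: 0.0227
```

Call:
servo_tool --plan '[[[0.015,-0.003,0,0,0],[0.015,-0.006,0,0,0],[0.015,-0.008,0,0,0],[0.015,-0.01,0,0,0],[0.015,-0.012,0,0,0],[0.015,-0.0135,0,0,0],[0.015,-0.015,0,0,0],[0.015,-0.015,0,0,0]]]'

```text
time_s: 9.02
tool_pos: [0.5098, -0.2535, 0.0644]
tool_rot: [-180.0, 0.2, 179.6]
force: [-6.8, -0.1, 7.1]
grip_width: 0.0224
```

```bash
python3 - <<'E'
from m import *
o=readout.get_obs();print(o["tool_pos"],o["force"],o["wrist_torque"],o["grip_width"])
b=read_camera("side")
save("g.png",cv2.resize(b["image"][110:200,280:380],None,fx=6,fy=6,interpolation=cv2.INTER_CUBIC))
E
```

```text
[ 0.50983554 -0.25346348  0.06443927] [-6.77492422 -0.0512905   7.10306531] [0.16661418 1.60099721 0.02937236] 0.02238426480389472
```

View pics/g.png

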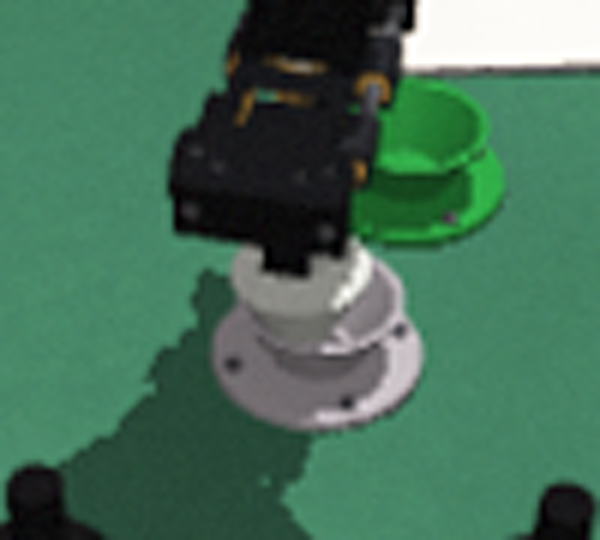

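```bash
python3 - <<'E'
from m import *
b=read_camera("side"); u,v,P=cloud(b); im=b["image"][v,u].astype(int)
br=im.min(1)>110
m=br&(v>148)&(v<166)&(u>316)&(u<344)&(P[:,2]>.043)&(P[:,2]<.08)
for s in sorted(set(v[m])):
    k=m&(v==s); print(s,[(a,*(1000*p).round().astype(int),int(g)) for a,p,g in zip(u[k],P[k],im[k].mean(1))][::3])
E
```

```text
150 [(np.int64(339), np.int64(482), np.int64(-274), np.int64(56), 154)]
151 [(np.int64(321), np.int64(532), np.int64(-265), np.int64(51), 118), (np.int64(340), np.int64(479), np.int64(-269), np.int64(58), 171)]
152 [(np.int64(320), np.int64(533), np.int64(-259), np.int64(52), 141), (np.int64(323), np.int64(525), np.int64(-262), np.int64(51), 120), (np.int64(340), np.int64(479), np.int64(-270), np.int64(54), 236)]
153 [(np.int64(319), np.int64(535), np.int64(-255), np.int64(51), 136), (np.int64(322), np.int64(528), np.int64(-259), np.int64(49), 138), (np.int64(339), np.int64(480), np.int64(-259), np.int64(58), 179)]
154 [(np.int64(319), np.int64(534), np.int64(-251), np.int64(51), 138), (np.int64(322), np.int64(526), np.int64(-250), np.int64(54), 128), (np.int64(335), np.int64(490), np.int64(-257), np.int64(54), 145), (np.int64(338), np.int64(482), np.int64(-257), np.int64(56), 151), (np.int64(341), np.int64(474), np.int64(-257), np.int64(58), 221)]
155 [(np.int64(319), np.int64(534), np.int64(-248), np.int64(50), 141), (np.int64(322), np.int64(525), np.int64(-248), np.int64(52), 129)
[... 2351 characters left out ...]
 np.int64(55), 137), (np.int64(333), np.int64(491), np.int64(-232), np.int64(53), 140), (np.int64(336), np.int64(483), np.int64(-230), np.int64(56), 221)]
161 [(np.int64(323), np.int64(517), np.int64(-220), np.int64(55), 124), (np.int64(326), np.int64(510), np.int64(-228), np.int64(49), 134), (np.int64(329), np.int64(501), np.int64(-224), np.int64(55), 133), (np.int64(332), np.int64(493), np.int64(-228), np.int64(53), 136), (np.int64(335), np.int64(484), np.int64(-225), np.int64(57), 149)]
162 [(np.int64(326), np.int64(509), np.int64(-223), np.int64(50), 115), (np.int64(329), np.int64(501), np.int64(-225), np.int64(50), 123), (np.int64(332), np.int64(492), np.int64(-221), np.int64(55), 118)]
```

The face plane falls about 6.5 mm over 53 mm, so the lean is about 7°, and the stem is about 14 mm off the axis. I'll push a little more for margin (target about 10°).

Call:
servo_tool --plan '[[[0.015,-0.001,0,0,0],[0.015,-0.002,0,0,0],[0.015,-0.003,0,0,0],[0.015,-0.004,0,0,0],[0.015,-0.004,0,0,0]]]'

```text
time_s: 9.53
tool_pos: [0.5126, -0.2538, 0.0649]
tool_rot: [180.0, 0.0, 179.5]
force: [-6.8, 1.2, 8.1]
grip_width: 0.0226
```

```bash
cat > tilt.py <<'E'
from m import *
def tilt(c,x,zlo,zhi,show=True):
    u,v,P=cloud(c); im=c["image"][v,u].astype(int)
    m=(im.min(1)>110)&(np.hypot(P[:,0]-x,P[:,1]+.2525)<.03)&(P[:,2]>zlo)&(P[:,2]<zhi)
    q=P[m]; A=np.c_[q[:,:2]-[x,-.2525],np.ones(len(q))]
    w=np.ones(len(q))
    for _ in range(10):
        s=np.linalg.lstsq(A*w[:,None],q[:,2]*w,rcond=None)[0]; w=1/np.sqrt(1+((A@s-q[:,2])/.002)**2)
    print("slope deg",np.degrees(s[:2]).round(1),"centre z",s[2].round(4),len(q))
E
python3 - <<'E'
from tilt import *
o=readout.get_obs();print(o["tool_pos"],o["force"])
tilt(read_camera("side"),.506,.044,.07)
E
```

```text
[ 0.5125545  -0.25379198  0.06492146] [-6.84427324  1.16175743  8.13240476]
slope deg [-8.6  0.6] centre z 0.0538 138
```

The lean now measures 8.6°. I'm moving back to centre and lowering slowly; the bore will push the cone upright.

Call:
servo_tool --plan '[[[0.015,0.003,0.0005,0,0],[0.015,0.006,0.001,0,0],[0.015,0.009,0.001,0,0],[0.015,0.012,0.001,0,0],[0.015,0.015,0.001,0,0],[0.015,0.0175,0.001,0.001,0],[0.015,0.0175,0.001,0.003,0],[0.015,0.0175,0.001,0.005,0],[0.015,0.0175,0.001,0.007,0],[0.015,0.0175,0.001,0.0085,0],[0.015,0.0175,0.001,0.01,0],[0.015,0.0175,0.001,0.01,0]]]'

```text
time_s: 10.58
tool_pos: [0.4971, -0.2531, 0.0558]
tool_rot: [-179.9, 0.2, 179.6]
force: [4.0, -0.9, 4.0]
grip_width: 0.0229
```

```bash
python3 - <<'E'
from tilt import *
o=readout.get_obs();print(o["tool_pos"],o["force"])
tilt(read_camera("side"),.495,.036,.06)
E
```

```text
[ 0.49708958 -0.25310004  0.05583903] [ 3.95747105 -0.90029305  3.96810058]
slope deg [-6.2 -0.5] centre z 0.0447 121
```

Call:
servo_tool --plan '[[[0.015,0.001,0,0.001,0],[0.015,0.002,0,0.002,0],[0.015,0.002,0,0.003,0],[0.015,0.002,0,0.004,0],[0.015,0.002,0,0.005,0],[0.015,0.002,0,0.006,0],[0.015,0.002,0,0.006,0]]]'

```text
time_s: 11.22
tool_pos: [0.4953, -0.2531, 0.0499]
tool_rot: [-179.9, 0.3, 179.6]
force: [4.7, -0.3, 4.1]
grip_width: 0.0224
```

```bash
python3 - <<'E'
from tilt import *
o=readout.get_obs();print(o["tool_pos"],o["force"])
tilt(read_camera("side"),.495,.034,.055)
E
```

```text
[ 0.49532872 -0.25310421  0.04985352] [ 4.68180639 -0.31365792  4.13546677]
slope deg [0.3 2.5] centre z 0.0385 119
```

The cone is upright and home: slope about 0° along x and face z about 0.039. I'm opening gently.

Call:
servo_tool --plan '[[[0.03,0,0,0,0],[0.034,0,0,0,0],[0.045,0,0,0,0],[0.06,0,0,0,0],[0.06,0,0,0,0],[0.06,0,0,0,0],[0.06,0,0,0,0],[0.06,0,0,0,0]]]'

```text
time_s: 11.93
tool_pos: [0.4952, -0.2531, 0.0498]
tool_rot: [-179.9, 0.2, 179.6]
force: [-0.1, 0.4, 0.8]
grip_width: 0.0587
```

```bash
python3 - <<'E'
from tilt import *
o=readout.get_obs();print(o["tool_pos"],o["force"],o["grip_width"])
tilt(read_camera("side"),.495,.034,.055)
E
```

```text
[ 0.49517104 -0.25306539  0.04983263] [-0.09381798  0.42293316  0.77434447] 0.058671405189718924
slope deg [ 0.2 -0.2] centre z 0.0391 77
```

Released and free of force. I'm retreating straight up, then moving away from the cup so the cameras can see it.

Call:
servo_tool --plan '[[[0.06,0,0,-0.005,0],[0.06,0,0,-0.015,0],[0.06,0,0,-0.03,0],[0.06,0,0,-0.06,0],[0.06,0,0,-0.09,0],[0.06,0,0,-0.12,0],[0.06,0,0.03,-0.14,0],[0.06,0,0.06,-0.14,0],[0.06,0,0.1,-0.14,0],[0.06,0,0.14,-0.14,0],[0.06,0,0.14,-0.14,0],[0.06,0,0.14,-0.14,0]]]'

```text
time_s: 12.98
tool_pos: [0.4961, -0.1103, 0.1907]
tool_rot: [-180.0, 0.3, 179.9]
force: [1.0, -1.1, 0.5]
grip_width: 0.0598
```

```bash
python3 - <<'E'
from tilt import *
o=readout.get_obs();print(o["time_s"],o["tool_pos"],o["force"])
for n in("side","top"):
    c=read_camera(n); u,v,P=cloud(c)
    tilt(c,.495,.034,.055)
    q=P[(np.hypot(P[:,0]-.495,P[:,1]+.2525)<.03)&(P[:,2]>.083)&(P[:,2]<.1)]; print(n,"stem top",q.mean(0).round(4) if len(q) else None,len(q))
    q=P[(np.hypot(P[:,0]-.533,P[:,1]-.08)<.03)&(P[:,2]>.057)&(P[:,2]<.07)]; print("small",q.mean(0).round(4) if len(q) else None)
    if n=="side": save("i.png",cv2.resize(c["image"][80:290,230:430],None,fx=2.8,fy=2.8,interpolation=cv2.INTER_CUBIC))
E
```

```text
12.9833 [ 0.49614834 -0.11028508  0.19070154] [ 0.99680478 -1.14758654  0.5329803 ]
slope deg [0.1 0.6] centre z 0.0388 188
side stem top [ 0.4862 -0.2503  0.0872] 18
small [0.5311 0.0815 0.0602]
slope deg [0. 0.] centre z 0.0 0
top stem top None 0
small [0.5333 0.0793 0.0607]
```

View pics/i.png

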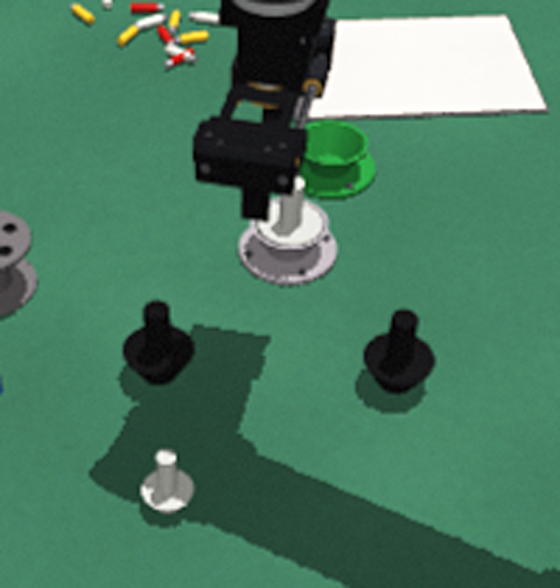

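The cone sits flush and upright in the steel cup at crop (290,220). The gripper is clear above and the small cone at (167,485) is untouched. Handing in.

```bash
python3 -c "
from cell import env; print(env.sign_off())"
```

```text
the job is handed in; nothing more can be done
None
```

The larger aluminium cone is home and upright in the wider steel cup, released, and the job is handed in. The robot clock was at about 13 s. No verdict is reported.

- **Seating:** I gripped the cone by its stem and lowered it gently. It met the floor with about 10 N, at the height predicted for fully home.
- **Wedge check:** I raised it 12 mm, where it came free with no added force. I then pushed the stem sideways so it leaned against the rim, about 7° at first and then 8.6°. That is above the 6° required but short of the nominal ten.
- **Reseating:** Going back down, the bore pushed the cone upright again before I let go.
- **Last checks:** The cone's top face reads z about 0.039 m, flush with the 0.040 m rim, and its tilt is under 1°. The wrist force is near zero with the gripper clear, and the smaller cone reads within about 2 mm of where it started.
- **Incomplete check:** The top camera's view of the cup was blocked by the arm, and the side camera's view of the stem top was partly hidden. The final reading therefore rests on the side camera's view of the cone's face.

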